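Press a seated plug out of its nest with an ejector rod

TASK

Take the ejector rod from its stand, feel its nose into the hole of the guide bush on top of the press-out fixture, and push the seated brass plug down until it drops into the dish below. Then pull the rod out and stand it upright in its stand again. Use no more than hand force at the fixture, never over 40 N on the rod's thin end there, and leave the other things on the table alone.

Things in the scene. Friction and masses are not known exactly. Their poses are not given: they have to be found in the camera images.
- fixture: press-out fixture, fixed to the table: base 120 x 150 x 6 mm, a cheek at its own +y and -y sides, on them an aluminium nest block 80 x 140 mm, underside 56 mm and top 86 mm above the table. Origin: centre of the base's underside, z up. An upright through bore of 28 mm diameter on the origin's axis holds the plug between spring shoes. A round guide bush sits on the nest.
- guide_pocket (a point): point on the fixture's axis, 102 mm above the table, level with the flat top of the rigid steel guide bush (40 mm wide, 16 mm high). Its upright through hole, 13 mm diameter, sharp-edged, lies up to 4.5 mm off this point along the fixture's x and y each, unmeasured: feel or look for it. Touching down partly over the hole, a held rod sinks some 0.1 to 0.6 mm deeper than on solid metal.
- catch_dish: round steel dish, 99 mm wide, 18 mm high, fixed on the fixture's base right under the bore. Origin: centre of its underside, 6 mm above the table.
- plug: brass plug, 27 mm diameter, 20 mm high, edges bevelled 1.3 mm, seated in the fixture's bore under the guide bush. Origin: centre of its lower face, 58 to 64 mm above the table at the start. It slides down under a push of about 8 to 20 N, nearly steady on the way, and falls free once its top is lower than about 62 mm above the table.
- ejector_rod: steel ejector rod, upright in its stand, 130 mm long: a thin lower end (pilot) 11 mm in diameter, 70 mm long, and above it a handle 22 mm in diameter, 60 mm long, dark rings near both its ends. Origin: centre of the nose (bottom face of the pilot); z runs along the rod to the handle end. About 0.2 kg. Grip it by the handle only.
- pilot: the pilot, the thin lower end of the ejector rod (one piece with it), 11 mm in diameter, 70 mm long, its nose flat with the edge broken 0.4 mm. Origin: centre of the nose, same axes as the rod. At the fixture all forces on it, from guide bush and plug, count against the 40 N.
- stand: the rod's stand, a dark steel block 60 x 60 x 50 mm fixed to the table, with an upright blind hole of 16 mm diameter in the middle of its top, 40 mm deep (its floor is 10 mm above the table), bevelled 2 mm at the mouth. Origin: centre of its underside.
- vee_block: bystander: steel vee block 34 x 45 x 36 mm, origin at its underside.
- ring_gauge: bystander: steel ring gauge 64 mm wide, 20 mm high, lying flat.
- turned_bush: bystander: turned flanged bush 48 mm wide, 28 mm high.
- caliper: bystander: caliper lying flat, 70 x 235 x 17 mm.
There are look-alikes about, which are no part of the job. Leave any blue or red look-alike of the ejector_rod alone.

How it is judged (in metres and radians):
On the way, in this order (a step that is already met when the one before it is completed fails the run):
1. the nose of the rod is at least 7 mm down in the guide bush (z of pilot in the frame of fixture below 0.095 m and horizontal distance between pilot and fixture below 0.01 m), for 0.1 s.
2. the plug has dropped into the dish (z of plug in the frame of fixture below 0.035 m and horizontal distance between plug and catch_dish below 0.045 m), for 0.2 s.
At the end, for the whole second after the job is handed in: The plug lies at rest in the dish under the bore (origin under 35 mm above the table, within 45 mm of the dish's centre), and the rod stands released and at rest in the stand's hole, nose on the floor of the hole (within 5 mm in height, 8 mm sideways), upright within 0.15 rad (height (world z) of plug below 0.035 m and horizontal distance between plug and catch_dish below 0.045 m and linear speed of plug below 0.05 m/s and horizontal distance between pilot and stand below 0.008 m and height (world z) of pilot below 0.015 m and angle between ejector_rod's own z axis and vertical below 0.15 rad and linear speed of ejector_rod below 0.03 m/s); the robot touches nothing.
It fails at once if at the fixture, the rod's pilot is loaded with more than 40 N (contact force between pilot and anything else above 40 N and horizontal distance between pilot and fixture below 0.06 m).
It fails at once if a bystander (vee block, ring gauge, turned bush, caliper) is moved by more than 20 mm (distance of any of vee_block, ring_gauge, turned_bush, caliper from where it was at the start of the episode above 0.02 m).
It also fails if it takes over 69 s, if anything falls off the work surface, if the arm or the gripper's body presses on something with over 40 N, if the wrist force passes 120 N, or if a joint passes its speed limit or range.

ROBOT

A 6-joint arm with a two-finger parallel gripper is mounted at the origin on a cart in front of the work surface, level with it; the furniture and walls round the work are solid. World frame = base frame: x ahead of the robot, y to its left, z up, the work surface at z = 0. Lengths are in mm, angles in rad, forces in N, time in s.
With the tool pointing down it reaches from about 350 to 875 mm from the base axis. Payload 4.2 kg.
Tool frame: the origin (TCP) lies at the very end of the fingers, on their centre line; the grasp point (between the pads) lies arm.grip_depth behind it (arm.grip_depth is the distance from the TCP to the grasp point, in mm); x points along the fingers, y is the direction in which the jaws open and shut, and the axes are right-handed (so a half turn about x gives the same grasp; the last joint's range is limited). The gripper opens to 85 mm and grips with 20 to 120 N. Pads are 22 mm wide; open, the fingers measure 114 mm over their backs; the gripper's body (76 mm by 85 mm) begins 54 mm behind the grasp point. The pads swing forward as they close: fully open they stand 13 mm farther back than shut.
Start: joints at [1.589, 0.385, 0.008, 0, -1.194, -0.259], TCP at [149.018, 606.954, 231.312] pointing down, gripper open.
Joint ranges: [-3.14, 3.14], [-1.21, 2.06], [-1.07, 1.41], [-3.16, 2.05], [-2.99, -0.16], [-3.1, 3.1]. Speed limits (rad/s): [2.79, 2.79, 3.14, 3.14, 3.14, 3.14].

INTERFACE

Orientations are given as a unit quaternion [x, y, z, w].
In Python, from bench import arm, get_image, models gives the robot as it stands.
- The arm moves only by the tool arm_command, never from a script. Its argument "rows" is a list of rows, each an object of numbers: "dx", "dy", "dz": the shift along the tool's x, y, z in m; "wx", "wy", "wz": the turn, a rotation vector about the tool's x, y, z in degrees; "gripper": the closure, from -1 (fully open) to 1 (shut). A call has exactly 8 rows; each row is the pose to reach, as a shift and turn from the pose measured when the call began, along the tool's axes at that moment; what a row does not reach only later rows make up. A row lasts 1/10 s, in which the tool goes at most 50 mm and 8.59 degrees, less where a joint would pass 70% of its speed; a pose out of reach is approached as far as the arm can. A call with a gripper value outside its range is refused whole. The fingers move at their own pace and stop on an object; the grip force is fixed at half the most. Time passes only in rows, so rows that repeat a pose let the fingers close, or fill a call up. It gives the time, the measured TCP pose, the force and the opening at its end, in the units of the state.
- arm.read_state(): the state, without advancing time (a new reading comes with each control period).
- get_image(name): name is "scene" or "side" or "wrist"; returns a dict with "img" (400x640x3 uint8, red, green, blue), "K" (3x3 intrinsics, pixels), "rvec" (rotation vector, rad) and "tvec" (3), from world to camera coordinates, as OpenCV has them; the wrist camera has in their place "T_tool_cam" (4x4, takes a point from camera to tool coordinates, whose origin is the TCP and whose axes are the tool frame's). Camera axes: x right, y down, z forward; pixel columns grow to the right and rows downward; lengths in mm; the calibration is good to about 2 mm. A picture is of the moment at which its call begins: read the wrist's pose just before it. There is no depth.
- arm.job_done(): hands the job in, once; it reports no verdict.
Trained networks look in the newest picture that a camera, given by its name, has taken for a name from the list of things; names that differ only in an ending like _2 or _b are one class to them, and where a whole thing is asked for, a point or a joint stands for the part that bears it (a point fixed in the world has none). Each returns a list of dicts, best first, with "conf" (0 to 1); they miss things now and then, are a little off and sometimes report something else, mostly with a low value. They report only what shows in the picture. A call takes as long as a camera call. They do not tell look-alikes from the thing itself.
- models.cut_out(camera, query): "mask" (400x640 bool, what is visible of it) and "extent" ([left, top, right, bottom] in pixels, round what is visible of it).
The state is a dict: "clock": time; "joints": joint angles; "joint_vel": joint speeds; "joint_efforts": joint torques, N m; "position": TCP position; "ee_rot": TCP orientation; "contact_force": force on the tool from outside, world axes, zero at the start; "wrist_torque": the same for the moment, N m; "gripper_width": finger opening in mm.
Only numpy, scipy, OpenCV 4.12 (cv2) and the standard library are available. Lean on these libraries where they do the work, as an engineer would, in place of code of your own. Each camera call takes 0.05 s, during which the arm holds its last target.

## Working session

There is one attempt and no reset: what is moved stays moved. The work goes in short steps, Python scripts to look and compute and a tool call to move; the robot and the scene stay as the last step left them, time stands still between calls to the robot, and variables do not carry over. Pictures are saved under pics/ and viewed, and the job is handed in when it is done.

Besides the shell and the picture viewer there is one more tool, called after ">>>" as name(argument=value, ...), one argument or row to a line, values as JSON. arm_command: Moves the arm, as the interface text tells. Its arguments: {"type":"object","properties":{"rows":{"type":"array"}},"required":["rows"]}

```bash
ls; mkdir -p pics; python3 - <<'E'
from bench import arm,get_image,models
import cv2
s=arm.read_state();print(s, arm.grip_depth)
for n in ["scene","side","wrist"]:
    d=get_image(n);cv2.imwrite(f"pics/{n}0.png",d["img"][:,:,::-1])
    print(n,d["K"].tolist(),{k:v.tolist() for k,v in d.items() if k not in("img","K")})
    for q in ["ejector_rod","fixture","stand","guide_pocket","pilot","plug","vee_block","ring_gauge","turned_bush","caliper"]:
        print(q,[(round(r["conf"],2),[int(x) for x in r["extent"]]) for r in models.cut_out(n,q)][:4])
print(arm.read_state()["clock"])
E
```

```text
pics
{'clock': 0.0, 'joints': array([ 1.58861478e+00,  3.85573258e-01,  6.62935648e-03, -5.53466721e-04,
       -1.19403341e+00, -2.58614328e-01]), 'joint_vel': array([-6.73018119e-04, -6.31688606e-04,  8.64640119e-05,  6.55004213e-04,
       -1.12574147e-04,  5.37115074e-04]), 'joint_efforts': array([ 1.80344145e-03, -3.92289877e+01,  1.88404852e+01,  4.18605298e+00,
       -4.60003648e-03, -1.54258835e-06]), 'position': array([148.86592905, 606.39590682, 230.20482611]), 'ee_rot': array([-0.70190496,  0.08578908,  0.70205277,  0.08421148]), 'contact_force': array([ 0.12784895, -0.46332063,  0.17024845]), 'wrist_torque': array([ 0.02379068,  0.0320701 , -0.01993021]), 'gripper_width': 85.1594383726294} 18.700000000000003
scene [[415.7983298867081, 0.0, 314.50610728317224], [0.0, 415.7983298867081, 203.5561671248116], [0.0, 0.0, 1.0]] {'rvec': [1.876034452845937, -1.0276813224758345, 0.6361135840793065], 'tvec': [-428.1327757351805, 290.9836438798615, 648.9878939693752]}
ejector_rod [(0.81, [223, 192, 235, 242]), (0.59, [189, 166, 204, 212]), (0.57, [211, 173, 219, 208]), (0.53, [232,
[... 1032 characters left out ...]
.31, [268, 208, 331, 274])]
ring_gauge [(0.98, [321, 292, 343, 319])]
turned_bush [(0.75, [271, 308, 289, 332])]
caliper [(0.6, [319, 192, 395, 205])]
wrist [[279.83978825885714, 0.0, 316.48497217538437], [0.0, 279.83978825885714, 200.33703377516542], [0.0, 0.0, 1.0]] {'T_tool_cam': [[0.00015520551602881712, -0.29559075103761895, 0.9553146517311794, -142.58578708220818], [0.9999998938208339, -0.0003686341216282209, -0.0002765270436715462, -0.07998868395253655], [0.0004339004140404105, 0.9553145932151884, 0.29559066243799026, -74.80916795801784], [0.0, 0.0, 0.0, 1.0]]}
ejector_rod []
fixture []
stand []
guide_pocket []
pilot []
plug []
vee_block []
ring_gauge []
turned_bush []
caliper []
1.65
```

View pictures.

```bash
python3 - <<'E'
import cv2
a=cv2.imread("pics/scene0.png");cv2.imwrite("pics/sc_c.png",cv2.resize(a[140:340,170:450],None,fx=2.8,fy=2.8,interpolation=3))
a=cv2.imread("pics/side0.png");cv2.imwrite("pics/si_c.png",cv2.resize(a[130:340,200:420],None,fx=2.8,fy=2.8,interpolation=3))
E
```

```text
(no output)
```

View pics/sc_c.png

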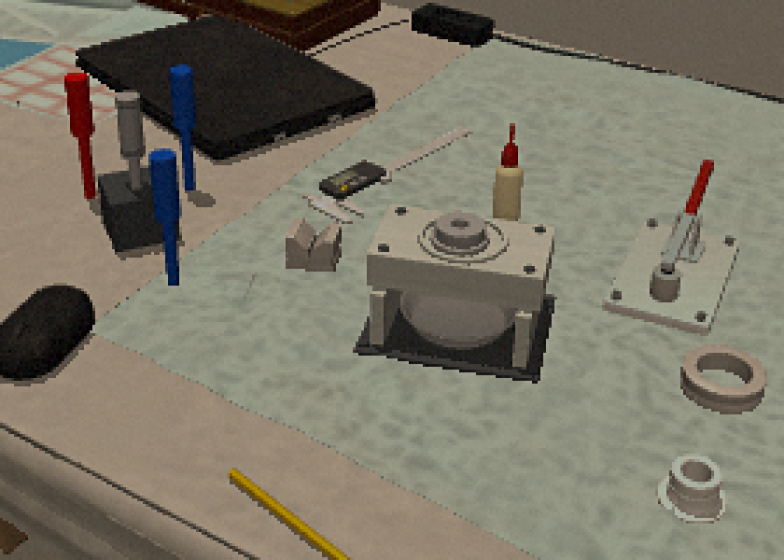

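View pics/si_c.png

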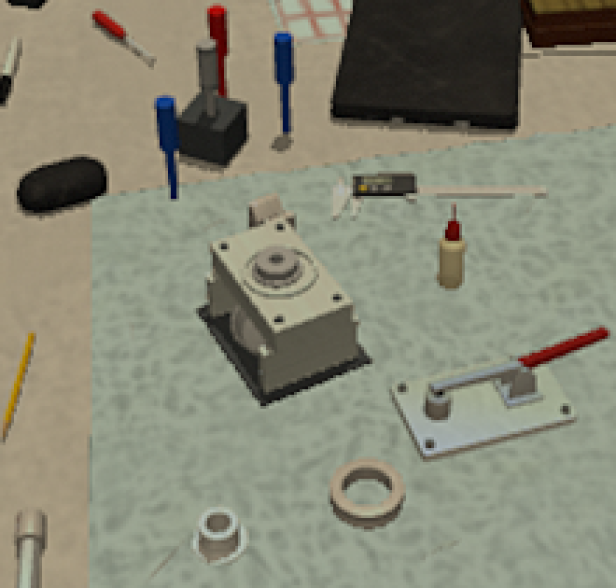

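View pics/wrist0.png

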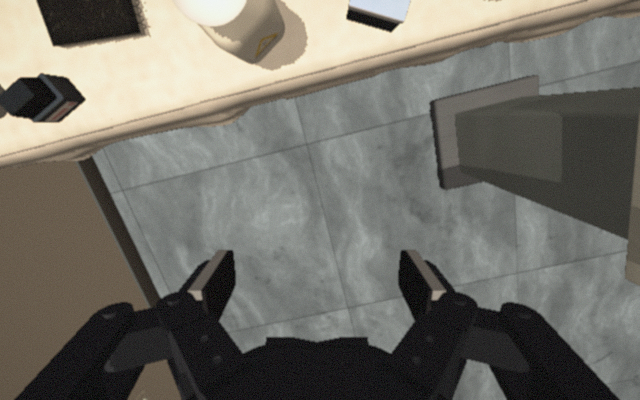

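View pics/scene0.png

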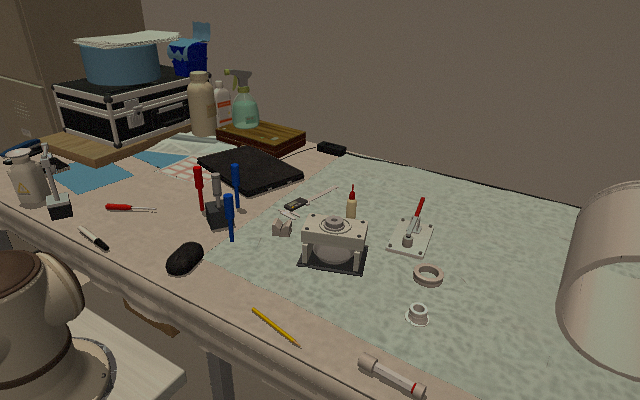

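```bash
cat > h.py <<'E'
import numpy as np,cv2
C={}
C["scene"]=(np.array([[415.798,0,314.506],[0,415.798,203.556],[0,0,1]]),np.array([1.876034452845937,-1.0276813224758345,0.6361135840793065]),np.array([-428.1327757351805,290.9836438798615,648.9878939693752]))
C["side"]=(np.array([[498.981,0,317.112],[0,498.981,202.988],[0,0,1]]),np.array([2.2440284854538204,-0.19838363567174636,0.08085908768436238]),np.array([-633.0083434986242,62.721661692392665,1455.2408974243365]))
def ray(c,uv):
    K,r,t=C[c];R=cv2.Rodrigues(r)[0];o=-R.T@t
    d=R.T@np.linalg.inv(K)@np.array([*uv,1.]);return o,d/np.linalg.norm(d)
def onz(c,uv,z):
    o,d=ray(c,uv);return o+d*(z-o[2])/d[2]
def tri(a,b):
    A=[];B=[]
    for c,uv in(("scene",a),("side",b)):
        o,d=ray(c,uv);P=np.eye(3)-np.outer(d,d);A.append(P);B.append(P@o)
    return np.linalg.lstsq(np.vstack(A),np.hstack(B),rcond=None)[0]
def proj(c,p):
    K,r,t=C[c];return cv2.projectPoints(np.atleast_2d(np.float64(p)),r,t,K,None)[0][:,0]
E
python3 - <<'E'
from h import *
np.set_printoptions(precision=1,suppress=True)
s=lambda x,y:(170+x/2.8,140+y/2.8); d=lambda x,y:(200+x/2.8,130+y/2.8)
for n,a,b,z in [("rodtop",s(128,97),d(206,43),140),("bush",s(461,228),d(277,258),102),("red",s(77,77),d(217,9),140),("blueR",s(181,70),d(284,36),140),("blueF",s(163,154),d(166,102),140),("redbot",s(90,196),d(222,95),0),("blueRbot",s(191,188),d(286,131),0),("blueFbot",s(174,283),d(174,197),0)]:
    print(n,tri(a,b),onz("scene",a,z),onz("side",b,z))
for p,q in [((206,199),(0,0))]:pass
# nest top screws
for a,b in [((401,211),(280,227)),((540,229),(336,297)),((529,268),(278,319)),((383,247),(224,246))]:
    print(tri(s(*a),d(*b)),onz("scene",s(*a),86),onz("side",d(*b),86))
E
```

```text
rodtop [528.9 116.3 136.7] [524.  111.3 140. ] [528.6 110.7 140. ]
bush [ 559.2 -207.    96.8] [ 550.2 -212.3  102. ] [ 558.8 -211.3  102. ]
red [549.8 201.7 126.7] [529.6 179.1 140. ] [548.1 179.2 140. ]
blueR [617.  132.6 126.2] [595.1 112.6 140. ] [614. 109. 140.]
blueF [477.1  28.7 126.6] [460.4  13.2 140. ] [476.5   6.5 140. ]
redbot [548.8 204.7   1.4] [546.9 200.9   0. ] [549.5 212.6   0. ]
blueRbot [615.1 129.2  -1.3] [614.8 129.5   0. ] [614.6 125.3  -0. ]
blueFbot [475.5  27.5   0.5] [477.3  29.9   0. ] [475.3  26.    0. ]
[ 570.8 -144.7   84.2] [ 569.4 -145.1   86. ] [ 570.3 -148.3   86. ]
[ 606.7 -255.6   86.3] [ 608.3 -254.3   86. ] [ 606.4 -256.7   86. ]
[ 550.3 -273.8   85.6] [ 551.2 -272.7   86. ] [ 549.9 -275.9   86. ]
[ 513.8 -163.6   85. ] [ 513.9 -162.9   86. ] [ 513.4 -166.6   86. ]
```

```bash
cat >> h.py <<'E'
from scipy.spatial.transform import Rotation as Ro
def toolR(yaw): # x down, y axis at yaw in world
    x=np.array([0,0,-1.]);y=np.array([np.cos(yaw),np.sin(yaw),0]);return np.column_stack([x,y,np.cross(x,y)])
def plan(s,p,yaw=None):
    R=Ro.from_quat(s["ee_rot"]).as_matrix();d=R.T@(np.array(p)-s["position"])
    w=None
    if yaw is not None: w=np.degrees(Ro.from_matrix(R.T@toolR(yaw)).as_rotvec())
    return d/1000,w
E
python3 - <<'E'
from h import *
from bench import arm
np.set_printoptions(precision=4,suppress=True)
s=arm.read_state();R=Ro.from_quat(s["ee_rot"]).as_matrix();print(s["clock"],R)
y=np.degrees(np.arctan2(R[1,1],R[0,1]));print(y)
for yw in (-45,135,):print(plan(s,[400,113,270],np.radians(yw)))
E
```

```text
1.65 [[-0.     -0.2385 -0.9711]
 [ 0.     -0.9711  0.2385]
 [-1.     -0.      0.    ]]
-103.79695362452081
(array([-0.0387,  0.4198, -0.3615]), array([-58.797 ,   0.0012,   0.0027]))
(array([-0.0387,  0.4198, -0.3615]), array([121.203 ,   0.0031,  -0.0014]))
```

>>> arm_command(
  rows=[
    {"dx":-0.04,"dy":0.03,"dz":-0.02,"wx":7},
    {"dx":-0.05,"dy":0.07,"dz":-0.05,"wx":14},
    {"dx":-0.05,"dy":0.11,"dz":-0.08,"wx":21},
    {"dx":-0.05,"dy":0.15,"dz":-0.11,"wx":28},
    {"dx":-0.05,"dy":0.19,"dz":-0.14,"wx":35},
    {"dx":-0.05,"dy":0.22,"dz":-0.17,"wx":42},
    {"dx":-0.05,"dy":0.25,"dz":-0.2,"wx":50},
    {"dx":-0.05,"dy":0.27,"dz":-0.23,"wx":58},
  ],
)

```text
validation failed for argument at $.ro...
```

```bash
python3 - <<'E'
from h import *
from bench import arm
np.set_printoptions(precision=4,suppress=True)
s=arm.read_state();print(s["clock"],s["joints"])
for yw in (135,):print(plan(s,[527,113,245],np.radians(yw)))
E
```

```text
1.65 [ 1.5886  0.3847  0.0079 -0.     -1.194  -0.2586]
(array([-0.0137,  0.3896, -0.4849]), array([121.203 ,   0.0031,  -0.0014]))
```

>>> arm_command(
  rows=[
    {"dx":-0.04,"dy":0.03,"dz":-0.02,"wx":7,"wy":0,"wz":0,"gripper":-1},
    {"dx":-0.05,"dy":0.07,"dz":-0.05,"wx":14,"wy":0,"wz":0,"gripper":-1},
    {"dx":-0.05,"dy":0.11,"dz":-0.08,"wx":21,"wy":0,"wz":0,"gripper":-1},
    {"dx":-0.05,"dy":0.15,"dz":-0.11,"wx":28,"wy":0,"wz":0,"gripper":-1},
    {"dx":-0.05,"dy":0.19,"dz":-0.14,"wx":35,"wy":0,"wz":0,"gripper":-1},
    {"dx":-0.05,"dy":0.22,"dz":-0.17,"wx":42,"wy":0,"wz":0,"gripper":-1},
    {"dx":-0.05,"dy":0.25,"dz":-0.2,"wx":50,"wy":0,"wz":0,"gripper":-1},
    {"dx":-0.05,"dy":0.27,"dz":-0.23,"wx":58,"wy":0,"wz":0,"gripper":-1},
  ],
)

```text
clock: 2.45
position: [308.2, 287.6, 282.0]
ee_rot: [-0.572, 0.416, 0.572, 0.417]
contact_force: [1.0, 0.2, -0.3]
gripper_width: 85.4
```

```bash
python3 - <<'E'
from h import *
from bench import arm
np.set_printoptions(precision=4,suppress=True)
s=arm.read_state();print(s["clock"],s["joints"],s["position"])
for yw in (135,):print(plan(s,[527,113,245],np.radians(yw)))
E
```

```text
2.45 [ 1.1395 -0.0108 -0.3638 -0.0001 -1.2164 -0.8272] [308.2386 287.59   281.9538]
(array([ 0.0368, -0.1545, -0.2334]), array([62.8876,  0.0901,  0.0113]))
```

>>> arm_command(
  rows=[
    {"dx":0,"dy":-0.02,"dz":-0.03,"wx":8,"wy":0,"wz":0,"gripper":-1},
    {"dx":0.01,"dy":-0.04,"dz":-0.06,"wx":16,"wy":0,"wz":0,"gripper":-1},
    {"dx":0.02,"dy":-0.06,"dz":-0.1,"wx":24,"wy":0,"wz":0,"gripper":-1},
    {"dx":0.03,"dy":-0.09,"dz":-0.14,"wx":32,"wy":0,"wz":0,"gripper":-0.2},
    {"dx":0.037,"dy":-0.12,"dz":-0.18,"wx":40,"wy":0,"wz":0,"gripper":-0.2},
    {"dx":0.037,"dy":-0.14,"dz":-0.21,"wx":48,"wy":0,"wz":0,"gripper":-0.2},
    {"dx":0.037,"dy":-0.1545,"dz":-0.2334,"wx":56,"wy":0,"wz":0,"gripper":-0.2},
    {"dx":0.037,"dy":-0.1545,"dz":-0.2334,"wx":62.9,"wy":0,"wz":0,"gripper":-0.2},
  ],
)

```text
clock: 3.25
position: [529.1, 110.9, 244.1]
ee_rot: [-0.267, 0.654, 0.268, 0.655]
contact_force: [0.1, 0.2, -0.8]
gripper_width: 51.0
```

```bash
cat >> h.py <<'E'
KW=np.array([[279.84,0,316.485],[0,279.84,200.337],[0,0,1.]])
TC=np.array([[0.000155,-0.29559,0.955315,-142.5858],[1,-0.000369,-0.000277,-0.08],[0.000434,0.955315,0.29559,-74.809],[0,0,0,1]])
def wT(s):
    T=np.eye(4);T[:3,:3]=Ro.from_quat(s["ee_rot"]).as_matrix();T[:3,3]=s["position"];return T@TC
def wonz(s,uv,z):
    T=wT(s);d=T[:3,:3]@np.linalg.inv(KW)@np.array([*uv,1.]);o=T[:3,3];return o+d*(z-o[2])/d[2]
def wproj(s,p):
    T=np.linalg.inv(wT(s));q=T[:3,:3]@np.array(p)+T[:3,3];q=KW@q;return q[:2]/q[2]
E
python3 - <<'E'
from h import *
from bench import arm,get_image,models
np.set_printoptions(precision=4,suppress=True)
s=arm.read_state();print(s["clock"],s["joints"],s["position"],s["gripper_width"],s["joint_vel"])
d=get_image("wrist");cv2.imwrite("pics/w1.png",d["img"][:,:,::-1])
print([(r["conf"],r["extent"]) for r in models.cut_out("wrist","ejector_rod")])
print(wproj(s,[527,113,140]),wproj(s,[527,113,50]))
E
```

```text
3.25 [ 0.5064  0.2317 -0.1793 -0.0004 -1.1593 -1.3013] [529.1171 110.861  244.1224] 50.96413144941756 [ 0.0449 -0.0315 -0.0356 -0.0186 -0.0052 -1.2107]
[(0.77, [269.5, 218.7, 285.4, 274.1]), (0.65, [309.8, 172.0, 333.6, 216.2]), (0.6, [278.3, 71.3, 307.4, 106.3]), (0.57, [348.6, 222.2, 367.9, 275.6])]
[319.8889 198.682 ] [319.0315 177.4017]
```

View pics/w1.png

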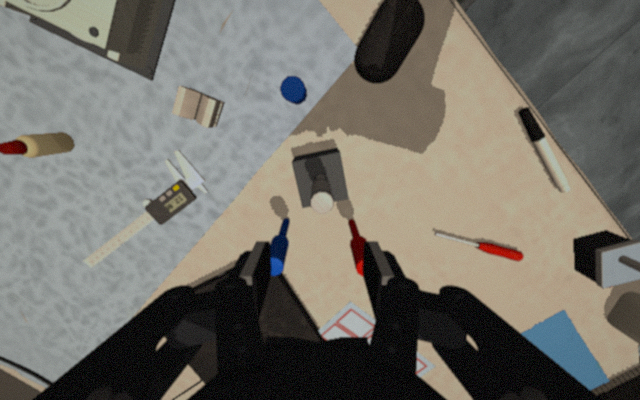

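```bash
python3 - <<'E'
from h import *
from bench import arm,get_image,models
np.set_printoptions(precision=3,suppress=True)
for i in range(6): get_image("wrist")
s=arm.read_state();print(s["clock"],s["joints"],s["position"],s["joint_vel"])
R=Ro.from_quat(s["ee_rot"]).as_matrix();print(R)
d=get_image("wrist");cv2.imwrite("pics/w2.png",cv2.resize(d["img"][130:230,260:380,::-1],None,fx=6,fy=6,interpolation=2))
import pickle;pickle.dump((s,d),open("w2.pkl","wb"))
print(wproj(s,[527,113,140]),wproj(s,[527,113,50]))
E
```

```text
3.65 [ 0.513  0.227 -0.182 -0.001 -1.159 -1.296] [526.637 113.481 245.154] [-0.002  0.002  0.001  0.     0.002 -0.006]
[[ 0.001 -0.708  0.706]
 [ 0.002  0.706  0.708]
 [-1.     0.     0.002]]
[315.95  198.136] [316.061 176.95 ]
```

View pics/w2.png

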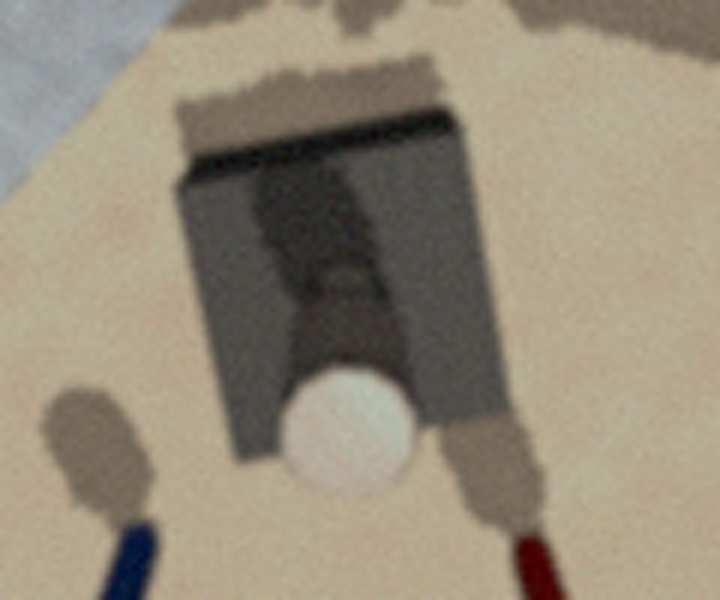

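```bash
python3 - <<'E'
from h import *
import pickle
np.set_printoptions(precision=4,suppress=True)
s,d=pickle.load(open("w2.pkl","rb"))
print(wonz(s,(317.5,201.6),140),wonz(s,(317.6,179.8),50))
for c in [(180,185),(458,130),(512,415),(240,462)]:print(wonz(s,(260+c[0]/6-.4,130+c[1]/6-.4),50))
print(wonz(s,(260+72/6,130+217/6),0))
E
```

```text
[528.3544 116.3928 140.    ] [528.1926 116.8867  50.    ]
[535.2617  75.9583  50.    ]
[487.9511 107.5754  50.    ]
[521.0531 158.6011  50.    ]
[569.0355 125.4733  50.    ]
[567.6238  66.4574   0.    ]
```

>>> arm_command(
  rows=[
    {"dx":0.03,"dy":0.0009,"dz":0.0033,"wx":0,"wy":0,"wz":0,"gripper":-0.2},
    {"dx":0.06,"dy":0.0009,"dz":0.0033,"wx":0,"wy":0,"wz":0,"gripper":-0.2},
    {"dx":0.09,"dy":0.0009,"dz":0.0033,"wx":0,"wy":0,"wz":0,"gripper":-0.2},
    {"dx":0.12,"dy":0.0009,"dz":0.0033,"wx":0,"wy":0,"wz":0,"gripper":-0.2},
    {"dx":0.14,"dy":0.0009,"dz":0.0033,"wx":0,"wy":0,"wz":0,"gripper":-0.2},
    {"dx":0.15,"dy":0.0009,"dz":0.0033,"wx":0,"wy":0,"wz":0,"gripper":-0.2},
    {"dx":0.151,"dy":0.0009,"dz":0.0033,"wx":0,"wy":0,"wz":0,"gripper":-0.2},
    {"dx":0.151,"dy":0.0009,"dz":0.0033,"wx":0,"wy":0,"wz":0,"gripper":-0.2},
  ],
)

```text
clock: 4.5
position: [529.2, 117.1, 95.0]
ee_rot: [-0.271, 0.652, 0.272, 0.654]
contact_force: [0.8, 0.2, -0.0]
gripper_width: 51.3
```

```bash
python3 - <<'E'
from h import *
from bench import arm,get_image,models
np.set_printoptions(precision=3,suppress=True)
s=arm.read_state();print(s["clock"],s["position"],s["contact_force"],s["gripper_width"])
d=get_image("wrist");e=get_image("scene")
import numpy as np
cv2.imwrite("pics/w3.png",np.hstack([cv2.resize(d["img"][100:400,170:470,::-1],None,fx=1.3,fy=1.3),cv2.resize(e["img"][140:270,160:290,::-1],None,fx=3,fy=3)]))
E
```

```text
4.5 [529.164 117.112  94.966] [ 0.811  0.158 -0.041] 51.34891724580286
```

View pics/w3.png

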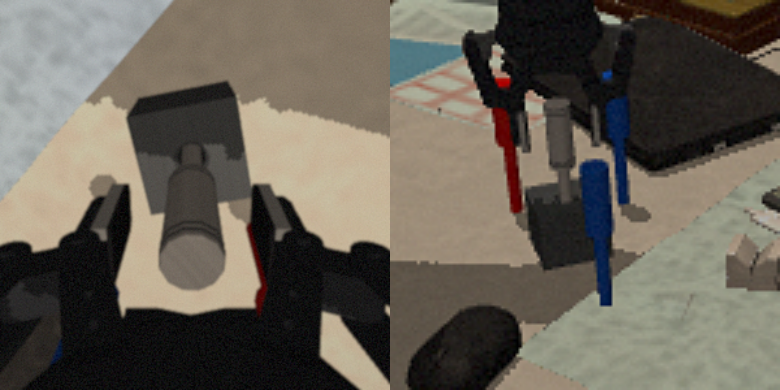

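>>> arm_command(
  rows=[
    {"dx":0,"dy":0,"dz":0,"wx":0,"wy":0,"wz":0,"gripper":1},
    {"dx":0,"dy":0,"dz":0,"wx":0,"wy":0,"wz":0,"gripper":1},
    {"dx":0,"dy":0,"dz":0,"wx":0,"wy":0,"wz":0,"gripper":1},
    {"dx":0,"dy":0,"dz":0,"wx":0,"wy":0,"wz":0,"gripper":1},
    {"dx":0,"dy":0,"dz":0,"wx":0,"wy":0,"wz":0,"gripper":1},
    {"dx":0,"dy":0,"dz":0,"wx":0,"wy":0,"wz":0,"gripper":1},
    {"dx":0,"dy":0,"dz":0,"wx":0,"wy":0,"wz":0,"gripper":1},
    {"dx":0,"dy":0,"dz":0,"wx":0,"wy":0,"wz":0,"gripper":1},
  ],
)

```text
clock: 5.4
position: [530.0, 117.6, 96.7]
ee_rot: [-0.271, 0.651, 0.272, 0.655]
contact_force: [-1.5, 1.0, 5.6]
gripper_width: 20.4
```

```bash
python3 - <<'E'
from h import *
from bench import arm,get_image,models
np.set_printoptions(precision=3,suppress=True)
s=arm.read_state();print(s["clock"],s["position"],s["contact_force"],s["gripper_width"])
R=Ro.from_quat(s["ee_rot"]).as_matrix();print(R)
print(plan(s,[528.2,116.9,235]))
E
```

```text
5.4 [529.985 117.598  96.655] [-1.485  1.047  5.588] 20.41210032464666
[[ 0.005 -0.709  0.705]
 [ 0.004  0.705  0.709]
 [-1.    -0.001  0.006]]
(array([-0.138,  0.001, -0.001]), None)
```

>>> arm_command(
  rows=[
    {"dx":-0.015,"dy":0,"dz":0,"wx":0,"wy":0,"wz":0,"gripper":1},
    {"dx":-0.03,"dy":0,"dz":0,"wx":0,"wy":0,"wz":0,"gripper":1},
    {"dx":-0.05,"dy":0,"dz":0,"wx":0,"wy":0,"wz":0,"gripper":1},
    {"dx":-0.075,"dy":0,"dz":0,"wx":0,"wy":0,"wz":0,"gripper":1},
    {"dx":-0.105,"dy":0,"dz":0,"wx":0,"wy":0,"wz":0,"gripper":1},
    {"dx":-0.135,"dy":0,"dz":0,"wx":0,"wy":0,"wz":0,"gripper":1},
    {"dx":-0.14,"dy":0,"dz":0,"wx":0,"wy":0,"wz":0,"gripper":1},
    {"dx":-0.14,"dy":0,"dz":0,"wx":0,"wy":0,"wz":0,"gripper":1},
  ],
)

```text
clock: 6.2
position: [529.0, 117.2, 236.6]
ee_rot: [-0.271, 0.651, 0.272, 0.655]
contact_force: [-0.2, 0.2, -3.4]
gripper_width: 20.7
```

```bash
python3 - <<'E'
from h import *
from bench import arm,get_image,models
np.set_printoptions(precision=4,suppress=True)
s=arm.read_state();print(s["clock"],s["position"],s["contact_force"],s["gripper_width"],s["joints"])
R=Ro.from_quat(s["ee_rot"]).as_matrix();print(R)
d=get_image("wrist");e=get_image("scene")
cv2.imwrite("pics/w4.png",np.hstack([cv2.resize(d["img"][100:400,170:470,::-1],None,fx=1.3,fy=1.3),cv2.resize(e["img"][110:240,160:290,::-1],None,fx=3,fy=3)]))
for yw in (135,90,45,107,18):print(yw,plan(s,[560,-209,230],np.radians(yw)))
E
```

```text
6.2 [528.9963 117.1539 236.618 ] [-0.1774  0.1614 -3.4138] 20.717718879226794 [ 0.5166  0.2361 -0.1925 -0.0014 -1.135  -1.2993]
[[ 0.0056 -0.7086  0.7056]
 [ 0.0046  0.7056  0.7086]
 [-1.     -0.0007  0.0072]]
135 (array([ 0.0053, -0.2521, -0.2093]), array([0.1239, 0.4134, 0.0401]))
90 (array([ 0.0053, -0.2521, -0.2093]), array([45.1237,  0.4077, -0.1244]))
45 (array([ 0.0053, -0.2521, -0.2093]), array([90.1235,  0.3562, -0.2933]))
107 (array([ 0.0053, -0.2521, -0.2093]), array([28.1238,  0.4149, -0.0617]))
18 (array([ 0.0053, -0.2521, -0.2093]), array([117.1233,   0.2997,  -0.3971]))
```

View pics/w4.png

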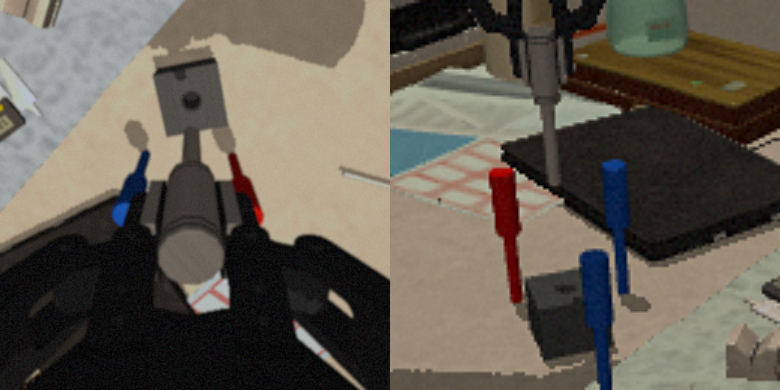

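>>> arm_command(
  rows=[
    {"dx":0,"dy":-0.018,"dz":-0.015,"wx":0,"wy":0.4,"wz":0,"gripper":1},
    {"dx":0,"dy":-0.048,"dz":-0.04,"wx":0,"wy":0.4,"wz":0,"gripper":1},
    {"dx":0,"dy":-0.084,"dz":-0.07,"wx":0,"wy":0.4,"wz":0,"gripper":1},
    {"dx":0,"dy":-0.12,"dz":-0.1,"wx":0,"wy":0.4,"wz":0,"gripper":1},
    {"dx":0,"dy":-0.157,"dz":-0.13,"wx":0,"wy":0.4,"wz":0,"gripper":1},
    {"dx":0,"dy":-0.193,"dz":-0.16,"wx":0,"wy":0.4,"wz":0,"gripper":1},
    {"dx":0,"dy":-0.229,"dz":-0.19,"wx":0,"wy":0.4,"wz":0,"gripper":1},
    {"dx":0,"dy":-0.2521,"dz":-0.2093,"wx":0,"wy":0.4,"wz":0,"gripper":1},
  ],
)

```text
clock: 7.1
position: [557.8, -212.1, 231.1]
ee_rot: [-0.27, 0.656, 0.271, 0.651]
contact_force: [1.3, 0.7, -1.8]
gripper_width: 20.6
```

```bash
python3 - <<'E'
from h import *
from bench import arm,get_image,models
import pickle
np.set_printoptions(precision=4,suppress=True)
for i in range(5): get_image("wrist")
s=arm.read_state();print(s["clock"],s["position"],s["contact_force"],s["gripper_width"],s["joint_vel"])
R=Ro.from_quat(s["ee_rot"]).as_matrix();print(R)
d=get_image("wrist");pickle.dump((s,d),open("w5.pkl","wb"))
cv2.imwrite("pics/w5.png",cv2.resize(d["img"][80:280,200:440,::-1],None,fx=3,fy=3,interpolation=2))
print(wproj(s,[560,-209,102]),wproj(s,s["position"]-[0,0,86.7]))
E
```

```text
7.35 [ 558.1891 -209.0554  231.9378] [ 0.4256  0.6296 -1.9717] 20.797097418211894 [ 0.0235 -0.0164  0.0042  0.0037 -0.0013  0.0009]
[[-0.0068 -0.7083  0.7059]
 [-0.0014  0.7059  0.7083]
 [-1.      0.0038 -0.0057]]
[314.918  193.3029] [316.2723 205.1687]
```

View pics/w5.png

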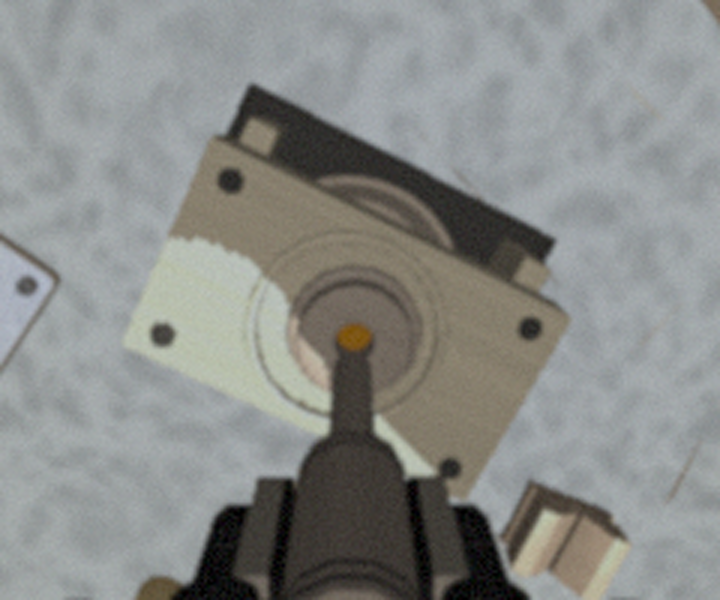

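>>> arm_command(
  rows=[
    {"dx":0,"dy":0,"dz":-0.005,"wx":0,"wy":-0.3,"wz":-0.3,"gripper":1},
    {"dx":0,"dy":0,"dz":-0.01,"wx":0,"wy":-0.3,"wz":-0.3,"gripper":1},
    {"dx":0,"dy":0,"dz":-0.015,"wx":0,"wy":-0.3,"wz":-0.3,"gripper":1},
    {"dx":0,"dy":0,"dz":-0.015,"wx":0,"wy":-0.3,"wz":-0.3,"gripper":1},
    {"dx":0,"dy":0,"dz":-0.015,"wx":0,"wy":-0.3,"wz":-0.3,"gripper":1},
    {"dx":0,"dy":0,"dz":-0.015,"wx":0,"wy":-0.3,"wz":-0.3,"gripper":1},
    {"dx":0,"dy":0,"dz":-0.015,"wx":0,"wy":-0.3,"wz":-0.3,"gripper":1},
    {"dx":0,"dy":0,"dz":-0.015,"wx":0,"wy":-0.3,"wz":-0.3,"gripper":1},
  ],
)

```text
clock: 8.2
position: [548.0, -219.2, 232.6]
ee_rot: [-0.272, 0.653, 0.271, 0.653]
contact_force: [0.2, 0.9, -2.3]
gripper_width: 20.8
```

```bash
python3 - <<'E'
from h import *
from bench import arm,get_image,models
import pickle
np.set_printoptions(precision=4,suppress=True)
s=arm.read_state();print(s["clock"],s["position"],s["contact_force"],s["gripper_width"],s["joint_vel"])
R=Ro.from_quat(s["ee_rot"]).as_matrix();print(R)
I=[];s2=[]
for i in range(4):
    s=arm.read_state();d=get_image("wrist");I.append(d["img"].astype(float));s2.append(s["position"])
print(np.ptp(s2,axis=0))
im=np.mean(I,0).astype(np.uint8);d["img"]=im;pickle.dump((s,d),open("w6.pkl","wb"))
cv2.imwrite("pics/w6.png",cv2.resize(im[150:225,270:370,::-1],None,fx=8,fy=8,interpolation=2))
c=np.array([[ 560,-209,102]]);print(wproj(s,[560,-209,102]),wproj(s,s["position"]+R@[86.7,0,0]))
S=[(230,180),(530,328),(450,468),(162,335)]
s0,_=pickle.load(open("w5.pkl","rb"));P=[wonz(s0,(200+a/3-.3,80+b/3-.3),86) for a,b in S];print(np.array(P),np.mean(P,0))
E
```

```text
8.2 [ 547.9972 -219.1963  232.5506] [ 0.2235  0.8923 -2.2724] 20.789011901948047 [-0.0023 -0.0005  0.0006  0.0008 -0.0007  0.0001]
[[ 0.0017 -0.7091  0.7051]
 [-0.0016  0.7051  0.7091]
 [-1.     -0.0023  0.0001]]
[0.0701 0.0354 0.0277]
[315.6059 205.9706] [316.6487 204.6272]
[[ 550.9419 -273.2377   86.    ]
 [ 513.4388 -162.8966   86.    ]
 [ 570.44   -143.4149   86.    ]
 [ 607.8521 -253.6196   86.    ]] [ 560.6682 -208.2922   86.    ]
```

View pics/w6.png

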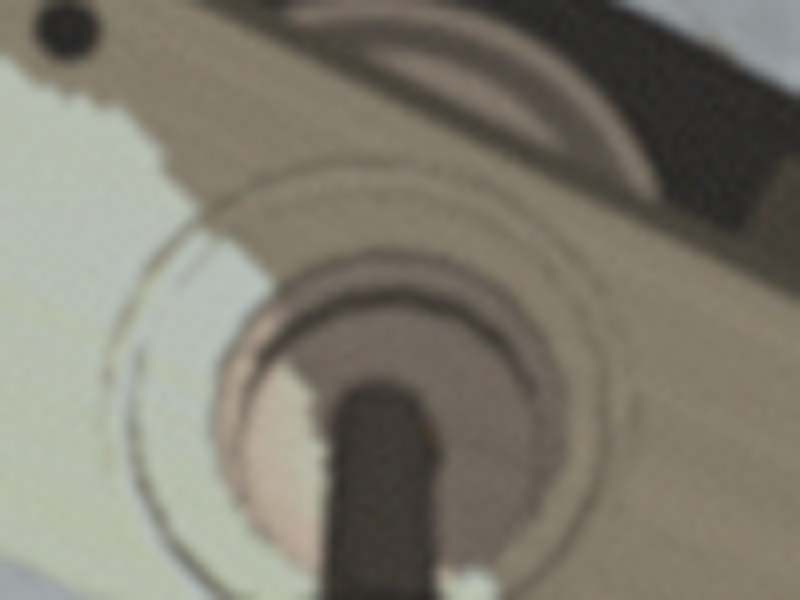

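>>> arm_command(
  rows=[
    {"dx":0,"dy":0,"dz":0.01,"wx":0,"wy":0,"wz":0,"gripper":1},
    {"dx":0,"dy":0,"dz":0.02,"wx":0,"wy":0,"wz":0,"gripper":1},
    {"dx":0,"dy":0,"dz":0.03,"wx":0,"wy":0,"wz":0,"gripper":1},
    {"dx":0,"dy":0,"dz":0.035,"wx":0,"wy":0,"wz":0,"gripper":1},
    {"dx":0,"dy":0,"dz":0.035,"wx":0,"wy":0,"wz":0,"gripper":1},
    {"dx":0,"dy":0,"dz":0.035,"wx":0,"wy":0,"wz":0,"gripper":1},
    {"dx":0,"dy":0,"dz":0.035,"wx":0,"wy":0,"wz":0,"gripper":1},
    {"dx":0,"dy":0,"dz":0.035,"wx":0,"wy":0,"wz":0,"gripper":1},
  ],
)

```text
clock: 9.2
position: [572.4, -194.6, 232.6]
ee_rot: [-0.272, 0.653, 0.271, 0.653]
contact_force: [-0.1, -0.1, -1.6]
gripper_width: 20.3
```

```bash
python3 - <<'E'
from h import *
from bench import arm,get_image,models
import pickle
np.set_printoptions(precision=4,suppress=True)
s=arm.read_state();print(s["clock"],s["position"],s["contact_force"],s["gripper_width"])
R=Ro.from_quat(s["ee_rot"]).as_matrix();print(R)
I=[];s2=[]
for i in range(4):
    s=arm.read_state();d=get_image("wrist");I.append(d["img"].astype(float));s2.append(s["position"])
print(np.ptp(s2,axis=0))
im=np.mean(I,0).astype(np.uint8);d["img"]=im;pickle.dump((s,d),open("w7.pkl","wb"))
cv2.imwrite("pics/w7.png",cv2.resize(im[145:220,270:370,::-1],None,fx=8,fy=8,interpolation=2))
print(wproj(s,[560.5,-209,102]),wproj(s,s["position"]+R@[86.7,0,0]))
E
```

```text
9.2 [ 572.387  -194.6388  232.6141] [-0.052  -0.0906 -1.6064] 20.312330032957178
[[ 0.0016 -0.7088  0.7054]
 [-0.0016  0.7054  0.7088]
 [-1.     -0.0023 -0.    ]]
[0.0757 0.0237 0.0372]
[315.2668 173.0297] [316.6646 204.613 ]
```

View pics/w7.png

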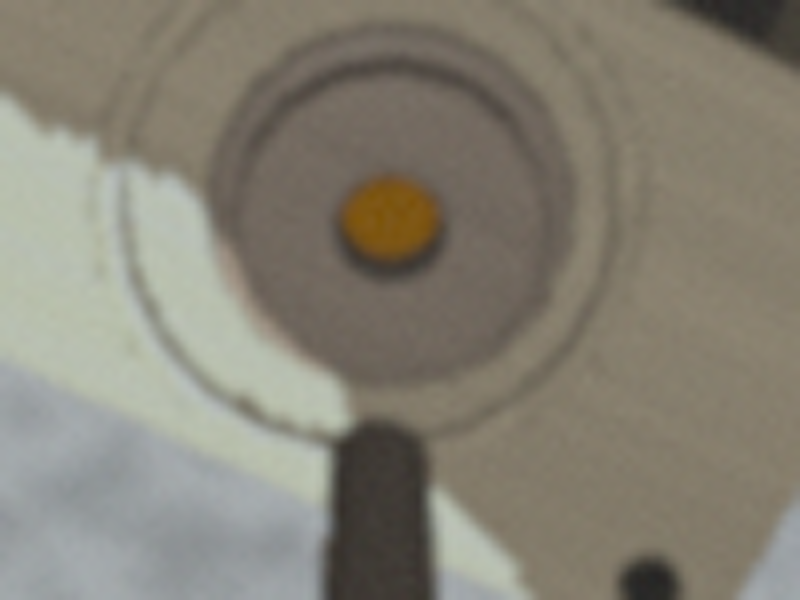

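```bash
python3 - <<'E'
from h import *
import pickle
np.set_printoptions(precision=3,suppress=True)
s,d=pickle.load(open("w7.pkl","rb"))
R=Ro.from_quat(s["ee_rot"]).as_matrix()
im=d["img"].astype(int)
# brass+dark wall segmentation
g=cv2.cvtColor(d["img"],cv2.COLOR_RGB2GRAY)
big=cv2.resize(g[160:186,300:338],None,fx=1,fy=1);
for y in range(163,183):print(y,big[y-160,10:28])
print("nose rows")
for y in range(192,208):print(y,g[y,305:330])
h=wonz(s,(318.44,172.81),102);n=wonz(s,(316.9,203.2),232.6-86.7);print(h,n,s["position"],R.T@(h-n),R.T@(h-s["position"]))
E
```

```text
163 [106 103 103 105 105 103 106 107 105 105 108 109 107 106 107 106 108 105]
164 [107 106 104 106 103 102 104 104 106 104 107 105 106 106 106 108 107 107]
165 [108 108 106 105 105 102 102 100 102 103 104 103 103 105 105 107 110 107]
166 [107 108 108 106 103 101  99  97  92  94  97  97 102 105 105 105 104 105]
167 [107 107 105 105  98  94  91  88  86  89  92  95  95  98 102 103 106 104]
168 [104 106 103  96  89  86  89  85  87  88  89  90  92  93  97 103 104 104]
169 [107 105  98  90  86  89  86  90  88  91  91  90  87  87  88  97 103 106]
170 [105 101  92  87  89  90  91  92  88  89  91  86  91  85  87  92 101 103]
171 [104  97  85  87  89  90  89  86  91  87  87  91  91  88  88  89  98 101]
172 [104  90  80  83  89  91  93  87  91  90  89  92  90  86  81  85  98 105]
173 [105  91  74  80  87  91  92  88  91  89  91  91  88  83  77  77  99 106]
174 [106  94  74  69  82  85  88  88  90  88  90  89  88  80  71  80  99 108]
175 [108  97  79  64  73  82  86  89  89  89  89  85  80  67  65  82 101 108]
176 [107 101  87  67  60  71  78  82  82  82  79  75  68  61  69  90 104 107]
177 [110
[... 1620 characters left out ...]
8 114 125 124 124 122 125]
203 [189 187 187 188 190 170 119  63  52  57  56  60  58  60  61  61  54  61
  83 116 123 122 122 122 124]
204 [186 186 187 190 190 171 112  58  55  58  59  60  61  62  61  57  55  61
  87 117 126 123 124 123 124]
205 [181 186 187 190 187 169 109  57  53  59  58  56  59  61  59  59  59  60
  92 129 133 125 124 123 121]
206 [174 177 182 186 185 162 106  58  54  58  59  57  60  58  61  60  56  61
 108 153 151 132 123 123 123]
207 [170 169 173 179 177 152  99  55  55  55  58  58  60  61  61  59  57  60
 112 167 174 153 131 123 120]
[ 558.112 -206.937  102.   ] [ 571.558 -195.524  145.9  ] [ 572.456 -194.63   232.643] [ 43.896   1.583 -17.576] [130.638   1.792 -18.848]
```

>>> arm_command(
  rows=[
    {"dx":0,"dy":0.0013,"dz":-0.009,"wx":0,"wy":0,"wz":0,"gripper":1},
    {"dx":0.01,"dy":0.0013,"dz":-0.0173,"wx":0,"wy":0,"wz":0,"gripper":1},
    {"dx":0.02,"dy":0.0013,"dz":-0.0173,"wx":0,"wy":0,"wz":0,"gripper":1},
    {"dx":0.03,"dy":0.0013,"dz":-0.0173,"wx":0,"wy":0,"wz":0,"gripper":1},
    {"dx":0.038,"dy":0.0013,"dz":-0.0173,"wx":0,"wy":0,"wz":0,"gripper":1},
    {"dx":0.038,"dy":0.0013,"dz":-0.0173,"wx":0,"wy":0,"wz":0,"gripper":1},
    {"dx":0.038,"dy":0.0013,"dz":-0.0173,"wx":0,"wy":0,"wz":0,"gripper":1},
    {"dx":0.038,"dy":0.0013,"dz":-0.0173,"wx":0,"wy":0,"wz":0,"gripper":1},
  ],
)

```text
clock: 10.2
position: [559.9, -206.0, 195.0]
ee_rot: [-0.273, 0.652, 0.271, 0.653]
contact_force: [-0.1, -0.1, -1.2]
gripper_width: 20.3
```

```bash
cat > st.py <<'E'
from h import *
from bench import arm,get_image
import sys
np.set_printoptions(precision=3,suppress=True)
s=arm.read_state();print(s["clock"],s["position"],s["contact_force"],s["wrist_torque"],s["gripper_width"])
R=Ro.from_quat(s["ee_rot"]).as_matrix();print(R)
print("hole-TCP tool",R.T@(np.array([558.0,-206.9,102])-s["position"]))
if len(sys.argv)>1:
    d=get_image("wrist");e=get_image("side");f=get_image("scene")
    cv2.imwrite(f"pics/{sys.argv[1]}.png",np.hstack([cv2.resize(d["img"][120:260,250:390,::-1],(380,380),interpolation=2),cv2.resize(f["img"][160:290,280:410,::-1],(380,380),interpolation=2)]))
E
python3 st.py w8
```

```text
10.2 [ 559.94  -205.958  195.032] [-0.06  -0.129 -1.196] [ 0.011 -0.001  0.013] 20.30050924962051
[[ 0.003 -0.709  0.705]
 [-0.002  0.705  0.709]
 [-1.    -0.003  0.   ]]
hole-TCP tool [93.028  1.014 -2.082]
```

View pics/w8.png

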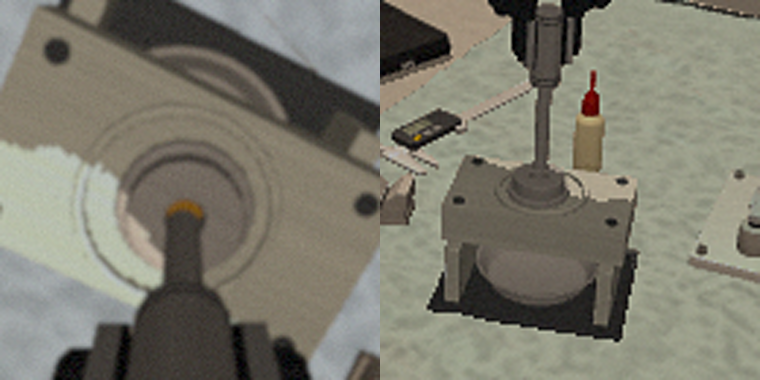

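>>> arm_command(
  rows=[
    {"dx":0.001,"dy":0.0004,"dz":-0.0005,"wx":0,"wy":0,"wz":0,"gripper":1},
    {"dx":0.0025,"dy":0.0005,"dz":-0.0005,"wx":0,"wy":0,"wz":0,"gripper":1},
    {"dx":0.004,"dy":0.0005,"dz":-0.0005,"wx":0,"wy":0,"wz":0,"gripper":1},
    {"dx":0.005,"dy":0.0005,"dz":-0.0005,"wx":0,"wy":0,"wz":0,"gripper":1},
    {"dx":0.006,"dy":0.0005,"dz":-0.0005,"wx":0,"wy":0,"wz":0,"gripper":1},
    {"dx":0.0065,"dy":0.0005,"dz":-0.0005,"wx":0,"wy":0,"wz":0,"gripper":1},
    {"dx":0.007,"dy":0.0005,"dz":-0.0005,"wx":0,"wy":0,"wz":0,"gripper":1},
    {"dx":0.0075,"dy":0.0005,"dz":-0.0005,"wx":0,"wy":0,"wz":0,"gripper":1},
  ],
)

```text
clock: 11.15
position: [559.1, -206.0, 187.6]
ee_rot: [-0.272, 0.652, 0.271, 0.654]
contact_force: [0.4, -0.6, -1.7]
gripper_width: 20.5
```

```bash
python3 st.py
```

```text
11.15 [ 559.093 -205.983  187.582] [ 0.394 -0.611 -1.713] [-0.029 -0.032 -0.039] 20.473116794663806
[[ 0.003 -0.709  0.705]
 [-0.002  0.705  0.709]
 [-1.    -0.003  0.001]]
hole-TCP tool [85.58   0.401 -1.481]
```

>>> arm_command(
  rows=[
    {"dx":0.0005,"dy":0,"dz":0,"wx":0,"wy":0,"wz":0,"gripper":1},
    {"dx":0.001,"dy":0,"dz":0,"wx":0,"wy":0,"wz":0,"gripper":1},
    {"dx":0.0015,"dy":0,"dz":0,"wx":0,"wy":0,"wz":0,"gripper":1},
    {"dx":0.002,"dy":0,"dz":0,"wx":0,"wy":0,"wz":0,"gripper":1},
    {"dx":0.0025,"dy":0,"dz":0,"wx":0,"wy":0,"wz":0,"gripper":1},
    {"dx":0.003,"dy":0,"dz":0,"wx":0,"wy":0,"wz":0,"gripper":1},
    {"dx":0.0035,"dy":0,"dz":0,"wx":0,"wy":0,"wz":0,"gripper":1},
    {"dx":0.004,"dy":0,"dz":0,"wx":0,"wy":0,"wz":0,"gripper":1},
  ],
)

```text
clock: 11.95
position: [559.1, -206.0, 183.5]
ee_rot: [-0.272, 0.652, 0.271, 0.654]
contact_force: [0.3, 0.2, -2.6]
gripper_width: 20.2
```

```bash
python3 st.py w10
```

```text
11.95 [ 559.083 -205.978  183.541] [ 0.294  0.235 -2.628] [ 0.051 -0.056 -0.002] 20.220047717168082
[[ 0.003 -0.709  0.705]
 [-0.002  0.705  0.709]
 [-1.    -0.003  0.001]]
hole-TCP tool [81.539  0.374 -1.472]
```

View pics/w10.png

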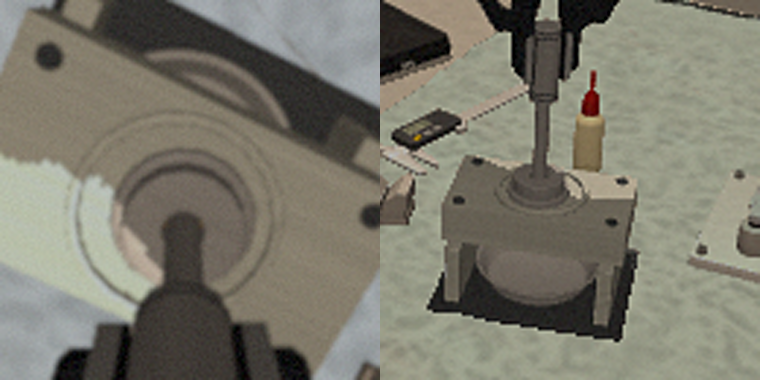

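>>> arm_command(
  rows=[
    {"dx":0.0015,"dy":0,"dz":0,"wx":0,"wy":0,"wz":0,"gripper":1},
    {"dx":0.003,"dy":0,"dz":0,"wx":0,"wy":0,"wz":0,"gripper":1},
    {"dx":0.0045,"dy":0,"dz":0,"wx":0,"wy":0,"wz":0,"gripper":1},
    {"dx":0.006,"dy":0,"dz":0,"wx":0,"wy":0,"wz":0,"gripper":1},
    {"dx":0.0075,"dy":0,"dz":0,"wx":0,"wy":0,"wz":0,"gripper":1},
    {"dx":0.009,"dy":0,"dz":0,"wx":0,"wy":0,"wz":0,"gripper":1},
    {"dx":0.01,"dy":0,"dz":0,"wx":0,"wy":0,"wz":0,"gripper":1},
    {"dx":0.01,"dy":0,"dz":0,"wx":0,"wy":0,"wz":0,"gripper":1},
  ],
)

```text
clock: 12.9
position: [559.0, -206.0, 173.3]
ee_rot: [-0.272, 0.652, 0.271, 0.653]
contact_force: [0.4, -0.6, -2.3]
gripper_width: 20.7
```

```bash
python3 st.py
```

```text
12.9 [ 558.985 -206.011  173.32 ] [ 0.404 -0.633 -2.293] [ 0.031 -0.028  0.018] 20.713642858010015
[[ 0.002 -0.709  0.705]
 [-0.002  0.705  0.709]
 [-1.    -0.003  0.   ]]
hole-TCP tool [71.319  0.272 -1.351]
```

Nose is about 15 mm down with no side force. Next I go on to the plug, slowly.

>>> arm_command(
  rows=[
    {"dx":0.0007,"dy":0,"dz":0,"wx":0,"wy":0,"wz":0,"gripper":1},
    {"dx":0.0014,"dy":0,"dz":0,"wx":0,"wy":0,"wz":0,"gripper":1},
    {"dx":0.0021,"dy":0,"dz":0,"wx":0,"wy":0,"wz":0,"gripper":1},
    {"dx":0.0028,"dy":0,"dz":0,"wx":0,"wy":0,"wz":0,"gripper":1},
    {"dx":0.0035,"dy":0,"dz":0,"wx":0,"wy":0,"wz":0,"gripper":1},
    {"dx":0.0042,"dy":0,"dz":0,"wx":0,"wy":0,"wz":0,"gripper":1},
    {"dx":0.0049,"dy":0,"dz":0,"wx":0,"wy":0,"wz":0,"gripper":1},
    {"dx":0.0056,"dy":0,"dz":0,"wx":0,"wy":0,"wz":0,"gripper":1},
  ],
)

```text
clock: 13.7
position: [559.0, -206.0, 167.6]
ee_rot: [-0.272, 0.652, 0.271, 0.653]
contact_force: [-0.3, 0.2, -1.5]
gripper_width: 20.3
```

```bash
python3 st.py
```

```text
13.7 [ 559.017 -205.989  167.648] [-0.27   0.247 -1.529] [ 0.015  0.027 -0.045] 20.306156857860756
[[ 0.002 -0.709  0.705]
 [-0.002  0.705  0.709]
 [-1.    -0.003  0.   ]]
hole-TCP tool [65.647  0.261 -1.389]
```

>>> arm_command(
  rows=[
    {"dx":0.0007,"dy":0,"dz":0,"wx":0,"wy":0,"wz":0,"gripper":1},
    {"dx":0.0014,"dy":0,"dz":0,"wx":0,"wy":0,"wz":0,"gripper":1},
    {"dx":0.0021,"dy":0,"dz":0,"wx":0,"wy":0,"wz":0,"gripper":1},
    {"dx":0.0028,"dy":0,"dz":0,"wx":0,"wy":0,"wz":0,"gripper":1},
    {"dx":0.0035,"dy":0,"dz":0,"wx":0,"wy":0,"wz":0,"gripper":1},
    {"dx":0.0042,"dy":0,"dz":0,"wx":0,"wy":0,"wz":0,"gripper":1},
    {"dx":0.0049,"dy":0,"dz":0,"wx":0,"wy":0,"wz":0,"gripper":1},
    {"dx":0.0056,"dy":0,"dz":0,"wx":0,"wy":0,"wz":0,"gripper":1},
  ],
)

```text
clock: 14.5
position: [559.7, -206.4, 165.9]
ee_rot: [-0.274, 0.652, 0.27, 0.654]
contact_force: [-3.2, 3.0, 14.1]
gripper_width: 20.8
```

```bash
python3 st.py
```

```text
14.5 [ 559.702 -206.386  165.922] [-3.227  2.988 14.142] [ 0.948  1.551 -0.001] 20.773807892109613
[[ 0.005 -0.71   0.704]
 [-0.004  0.704  0.71 ]
 [-1.    -0.006  0.001]]
hole-TCP tool [63.914  1.239 -1.632]
```

>>> arm_command(
  rows=[
    {"dx":0.003,"dy":0.0005,"dz":0,"wx":0,"wy":0,"wz":0,"gripper":1},
    {"dx":0.004,"dy":0.001,"dz":0,"wx":0,"wy":0,"wz":0,"gripper":1},
    {"dx":0.0045,"dy":0.001,"dz":0,"wx":0,"wy":0,"wz":0,"gripper":1},
    {"dx":0.005,"dy":0.001,"dz":0,"wx":0,"wy":0,"wz":0,"gripper":1},
    {"dx":0.0055,"dy":0.001,"dz":0,"wx":0,"wy":0,"wz":0,"gripper":1},
    {"dx":0.006,"dy":0.001,"dz":0,"wx":0,"wy":0,"wz":0,"gripper":1},
    {"dx":0.0065,"dy":0.001,"dz":0,"wx":0,"wy":0,"wz":0,"gripper":1},
    {"dx":0.007,"dy":0.001,"dz":0,"wx":0,"wy":0,"wz":0,"gripper":1},
  ],
)

```text
clock: 15.3
position: [559.7, -206.1, 163.0]
ee_rot: [-0.275, 0.651, 0.269, 0.654]
contact_force: [-4.6, 3.4, 14.9]
gripper_width: 20.3
```

```bash
python3 st.py
```

```text
15.3 [ 559.65  -206.091  163.047] [-4.645  3.422 14.916] [ 1.     1.744 -0.081] 20.278003254763107
[[ 0.008 -0.711  0.703]
 [-0.005  0.703  0.711]
 [-1.    -0.01   0.002]]
hole-TCP tool [61.035  1.186 -1.841]
```

>>> arm_command(
  rows=[
    {"dx":0.003,"dy":0.0005,"dz":0,"wx":0,"wy":0,"wz":0.3,"gripper":1},
    {"dx":0.0045,"dy":0.001,"dz":0,"wx":0,"wy":0,"wz":0.5,"gripper":1},
    {"dx":0.0055,"dy":0.001,"dz":0,"wx":0,"wy":0,"wz":0.5,"gripper":1},
    {"dx":0.0065,"dy":0.001,"dz":0,"wx":0,"wy":0,"wz":0.5,"gripper":1},
    {"dx":0.0075,"dy":0.001,"dz":0,"wx":0,"wy":0,"wz":0.5,"gripper":1},
    {"dx":0.0085,"dy":0.001,"dz":0,"wx":0,"wy":0,"wz":0.5,"gripper":1},
    {"dx":0.0095,"dy":0.001,"dz":0,"wx":0,"wy":0,"wz":0.5,"gripper":1},
    {"dx":0.0105,"dy":0.001,"dz":0,"wx":0,"wy":0,"wz":0.5,"gripper":1},
  ],
)

```text
clock: 16.1
position: [559.8, -206.1, 156.7]
ee_rot: [-0.274, 0.651, 0.271, 0.654]
contact_force: [-4.3, 1.9, 14.6]
gripper_width: 20.0
```

```bash
python3 st.py
```

```text
16.1 [ 559.841 -206.076  156.716] [-4.334  1.882 14.578] [0.705 1.665 0.017] 19.965192105218865
[[ 0.005 -0.712  0.702]
 [-0.002  0.702  0.712]
 [-1.    -0.005  0.002]]
hole-TCP tool [54.707  0.995 -2.008]
```

>>> arm_command(
  rows=[
    {"dx":0.003,"dy":0.0005,"dz":0,"wx":0,"wy":0,"wz":0.3,"gripper":1},
    {"dx":0.0045,"dy":0.001,"dz":0.0004,"wx":0,"wy":0,"wz":0.4,"gripper":1},
    {"dx":0.006,"dy":0.001,"dz":0.0004,"wx":0,"wy":0,"wz":0.4,"gripper":1},
    {"dx":0.007,"dy":0.001,"dz":0.0004,"wx":0,"wy":0,"wz":0.4,"gripper":1},
    {"dx":0.008,"dy":0.001,"dz":0.0004,"wx":0,"wy":0,"wz":0.4,"gripper":1},
    {"dx":0.009,"dy":0.001,"dz":0.0004,"wx":0,"wy":0,"wz":0.4,"gripper":1},
    {"dx":0.01,"dy":0.001,"dz":0.0004,"wx":0,"wy":0,"wz":0.4,"gripper":1},
    {"dx":0.011,"dy":0.001,"dz":0.0004,"wx":0,"wy":0,"wz":0.4,"gripper":1},
  ],
)

```text
clock: 16.9
position: [559.4, -204.9, 145.5]
ee_rot: [-0.271, 0.652, 0.274, 0.653]
contact_force: [0.1, -0.2, -2.6]
gripper_width: 20.4
```

```bash
python3 st.py w14
```

```text
16.9 [ 559.351 -204.929  145.461] [ 0.141 -0.245 -2.583] [0.    0.014 0.002] 20.393558239558253
[[ 0.    -0.712  0.703]
 [ 0.004  0.703  0.712]
 [-1.     0.002  0.003]]
hole-TCP tool [43.452 -0.523 -2.48 ]
```

View pics/w14.png

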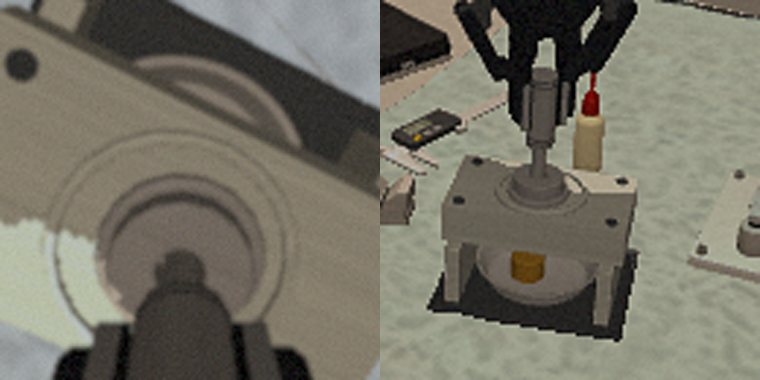

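>>> arm_command(
  rows=[
    {"dx":-0.006,"dy":0,"dz":0,"wx":0,"wy":0,"wz":0,"gripper":1},
    {"dx":-0.014,"dy":0,"dz":0,"wx":0,"wy":0,"wz":0,"gripper":1},
    {"dx":-0.024,"dy":0,"dz":0,"wx":0,"wy":0,"wz":0,"gripper":1},
    {"dx":-0.036,"dy":0,"dz":0,"wx":0,"wy":0,"wz":0,"gripper":1},
    {"dx":-0.05,"dy":0,"dz":0,"wx":0,"wy":0,"wz":0,"gripper":1},
    {"dx":-0.07,"dy":0,"dz":0,"wx":0,"wy":0,"wz":0,"gripper":1},
    {"dx":-0.09,"dy":0,"dz":0,"wx":0,"wy":0,"wz":0,"gripper":1},
    {"dx":-0.095,"dy":0,"dz":0,"wx":0,"wy":0,"wz":0,"gripper":1},
  ],
)

```text
clock: 17.85
position: [560.5, -205.7, 243.6]
ee_rot: [-0.273, 0.651, 0.273, 0.654]
contact_force: [0.7, 0.4, -2.4]
gripper_width: 20.4
```

```bash
python3 st.py w15; python3 - <<'E'
from h import *
from bench import arm
np.set_printoptions(precision=4,suppress=True)
s=arm.read_state();print(plan(s,[528.3,117,240],np.radians(135)))
E
```

```text
17.85 [ 560.485 -205.69   243.623] [ 0.73   0.365 -2.409] [ 0.026 -0.03  -0.022] 20.380141181221223
[[ 0.005 -0.712  0.702]
 [ 0.002  0.702  0.712]
 [-1.    -0.002  0.005]]
hole-TCP tool [141.607   1.183  -3.298]
(array([0.0012, 0.2481, 0.2077]), array([ 0.3549,  0.1205, -0.2219]))
```

View pics/w15.png

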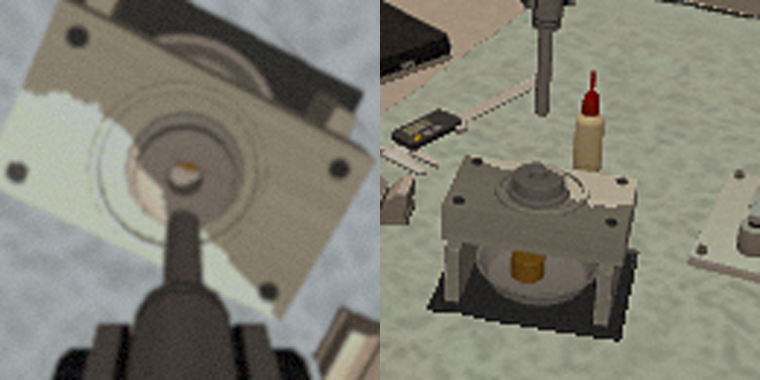

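>>> arm_command(
  rows=[
    {"dx":0,"dy":0.018,"dz":0.015,"wx":0,"wy":0,"wz":0,"gripper":1},
    {"dx":0,"dy":0.048,"dz":0.04,"wx":0.3,"wy":0,"wz":-0.2,"gripper":1},
    {"dx":0,"dy":0.084,"dz":0.07,"wx":0.3,"wy":0,"wz":-0.2,"gripper":1},
    {"dx":0,"dy":0.12,"dz":0.1,"wx":0.3,"wy":0,"wz":-0.2,"gripper":1},
    {"dx":0,"dy":0.157,"dz":0.13,"wx":0.3,"wy":0,"wz":-0.2,"gripper":1},
    {"dx":0,"dy":0.193,"dz":0.16,"wx":0.3,"wy":0,"wz":-0.2,"gripper":1},
    {"dx":0,"dy":0.229,"dz":0.19,"wx":0.3,"wy":0,"wz":-0.2,"gripper":1},
    {"dx":0,"dy":0.2481,"dz":0.2077,"wx":0.3,"wy":0,"wz":-0.2,"gripper":1},
  ],
)

```text
clock: 18.8
position: [527.0, 119.8, 239.9]
ee_rot: [-0.271, 0.653, 0.272, 0.653]
contact_force: [1.2, -0.4, -2.1]
gripper_width: 20.7
```

>>> arm_command(
  rows=[
    {"dx":0,"dy":0,"dz":0,"wx":0,"wy":0,"wz":0,"gripper":1},
    {"dx":0,"dy":0,"dz":0,"wx":0,"wy":0,"wz":0,"gripper":1},
    {"dx":0,"dy":0,"dz":0,"wx":0,"wy":0,"wz":0,"gripper":1},
    {"dx":0,"dy":0,"dz":0,"wx":0,"wy":0,"wz":0,"gripper":1},
    {"dx":0,"dy":0,"dz":0,"wx":0,"wy":0,"wz":0,"gripper":1},
    {"dx":0,"dy":0,"dz":0,"wx":0,"wy":0,"wz":0,"gripper":1},
    {"dx":0,"dy":0,"dz":0,"wx":0,"wy":0,"wz":0,"gripper":1},
    {"dx":0,"dy":0,"dz":0,"wx":0,"wy":0,"wz":0,"gripper":1},
  ],
)

```text
clock: 19.6
position: [527.0, 119.6, 240.0]
ee_rot: [-0.271, 0.653, 0.272, 0.653]
contact_force: [0.1, -0.4, -2.1]
gripper_width: 20.1
```

```bash
python3 - <<'E'
from h import *
from bench import arm,get_image
import pickle
np.set_printoptions(precision=4,suppress=True)
I=[]
for i in range(3):
    s=arm.read_state();d=get_image("wrist");I.append(d["img"].astype(float))
im=np.mean(I,0).astype(np.uint8);pickle.dump((s,im),open("w16.pkl","wb"))
R=Ro.from_quat(s["ee_rot"]).as_matrix();print(s["clock"],s["position"],R)
print(wproj(s,[528.3,116.9,50]),wproj(s,s["position"]+R@[86.7,0.2,-1.3]))
cv2.imwrite("pics/w16.png",cv2.resize(im[150:225,270:370,::-1],None,fx=8,fy=8,interpolation=2))
E
```

```text
19.7 [526.9968 119.699  239.9624] [[-0.001  -0.7095  0.7048]
 [ 0.0015  0.7047  0.7095]
 [-1.      0.0017  0.0003]]
[313.9608 177.3304] [316.889 203.184]
```

View pics/w16.png

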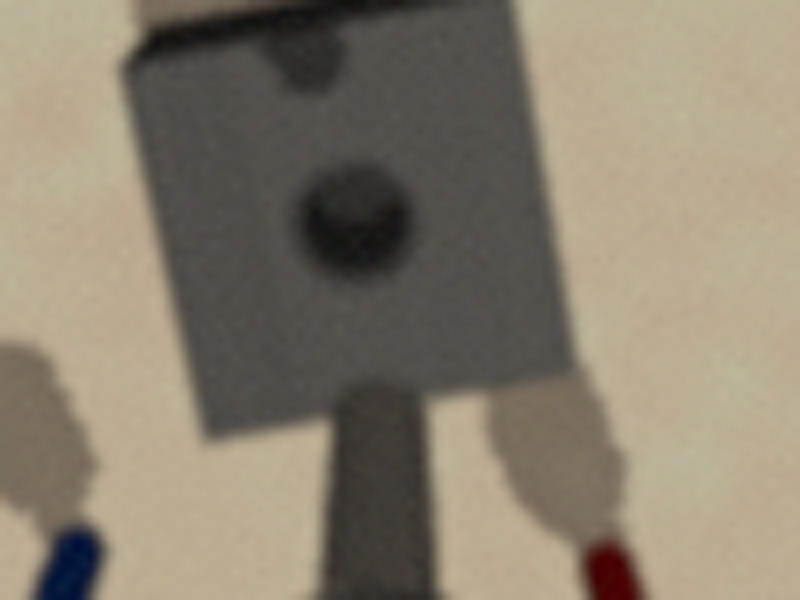

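```bash
python3 - <<'E'
from h import *
import pickle
np.set_printoptions(precision=2,suppress=True)
s,im=pickle.load(open("w16.pkl","rb"));R=Ro.from_quat(s["ee_rot"]).as_matrix()
h=wonz(s,(314.2,177.1),50);n=wonz(s,(317.0,203.1),s["position"][2]-86.7);print(h,n,R.T@(h-n))
E
```

```text
[527.89 116.9   50.  ] [525.73 119.06 153.26] [103.26  -3.23  -0.04]
```

>>> arm_command(
  rows=[
    {"dx":0.01,"dy":-0.0032,"dz":0,"wx":0,"wy":0,"wz":0,"gripper":1},
    {"dx":0.03,"dy":-0.0034,"dz":0,"wx":0,"wy":0,"wz":0,"gripper":1},
    {"dx":0.05,"dy":-0.0034,"dz":0,"wx":0,"wy":0,"wz":0,"gripper":1},
    {"dx":0.07,"dy":-0.0034,"dz":0,"wx":0,"wy":0,"wz":0,"gripper":1},
    {"dx":0.085,"dy":-0.0034,"dz":0,"wx":0,"wy":0,"wz":0,"gripper":1},
    {"dx":0.095,"dy":-0.0034,"dz":0,"wx":0,"wy":0,"wz":0,"gripper":1},
    {"dx":0.095,"dy":-0.0034,"dz":0,"wx":0,"wy":0,"wz":0,"gripper":1},
    {"dx":0.095,"dy":-0.0034,"dz":0,"wx":0,"wy":0,"wz":0,"gripper":1},
  ],
)

```text
clock: 20.55
position: [529.7, 117.6, 145.2]
ee_rot: [-0.271, 0.653, 0.272, 0.653]
contact_force: [0.5, -0.7, -3.1]
gripper_width: 20.1
```

```bash
sed -i 's/558.0,-206.9,102/527.9,116.9,50/; s/160:290,280:410/140:270,160:290/' st.py; python3 st.py w17
```

```text
20.55 [529.72 117.56 145.19] [ 0.531 -0.715 -3.06 ] [-0.008 -0.05   0.043] 20.050859281289352
[[-0.    -0.71   0.704]
 [ 0.001  0.704  0.71 ]
 [-1.     0.001  0.001]]
hole-TCP tool [95.19   0.708 -1.815]
```

View pics/w17.png

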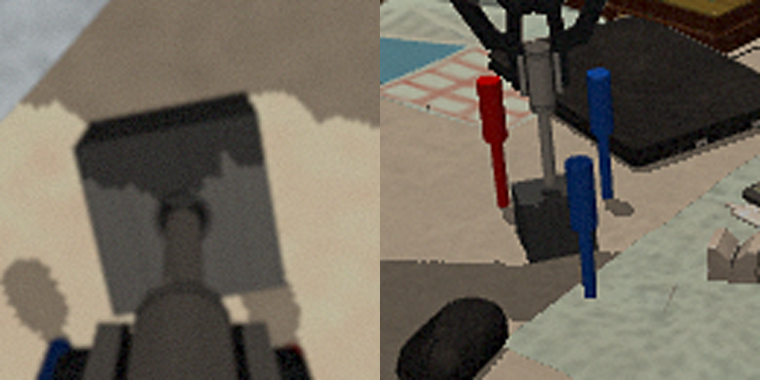

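>>> arm_command(
  rows=[
    {"dx":0.004,"dy":0.0005,"dz":-0.0005,"wx":0,"wy":0,"wz":0,"gripper":1},
    {"dx":0.009,"dy":0.0005,"dz":-0.0005,"wx":0,"wy":0,"wz":0,"gripper":1},
    {"dx":0.015,"dy":0.0005,"dz":-0.0005,"wx":0,"wy":0,"wz":0,"gripper":1},
    {"dx":0.022,"dy":0.0005,"dz":-0.0005,"wx":0,"wy":0,"wz":0,"gripper":1},
    {"dx":0.029,"dy":0.0005,"dz":-0.0005,"wx":0,"wy":0,"wz":0,"gripper":1},
    {"dx":0.036,"dy":0.0005,"dz":-0.0005,"wx":0,"wy":0,"wz":0,"gripper":1},
    {"dx":0.042,"dy":0.0005,"dz":-0.0005,"wx":0,"wy":0,"wz":0,"gripper":1},
    {"dx":0.045,"dy":0.0005,"dz":-0.0005,"wx":0,"wy":0,"wz":0,"gripper":1},
  ],
)

```text
clock: 21.5
position: [528.9, 117.7, 100.0]
ee_rot: [-0.271, 0.653, 0.272, 0.653]
contact_force: [0.0, 0.5, -2.4]
gripper_width: 20.5
```

>>> arm_command(
  rows=[
    {"dx":0.0003,"dy":0,"dz":0,"wx":0,"wy":0,"wz":0,"gripper":1},
    {"dx":0.0006,"dy":0,"dz":0,"wx":0,"wy":0,"wz":0,"gripper":1},
    {"dx":0.001,"dy":0,"dz":0,"wx":0,"wy":0,"wz":0,"gripper":1},
    {"dx":0.0014,"dy":0,"dz":0,"wx":0,"wy":0,"wz":0,"gripper":1},
    {"dx":0.0018,"dy":0,"dz":0,"wx":0,"wy":0,"wz":0,"gripper":1},
    {"dx":0.0022,"dy":0,"dz":0,"wx":0,"wy":0,"wz":0,"gripper":1},
    {"dx":0.0026,"dy":0,"dz":0,"wx":0,"wy":0,"wz":0,"gripper":1},
    {"dx":0.003,"dy":0,"dz":0,"wx":0,"wy":0,"wz":0,"gripper":1},
  ],
)

```text
clock: 22.3
position: [528.9, 117.7, 97.0]
ee_rot: [-0.271, 0.653, 0.272, 0.653]
contact_force: [-0.6, 1.0, -1.6]
gripper_width: 20.6
```

```bash
python3 st.py w18
```

```text
22.3 [528.922 117.708  96.965] [-0.643  0.96  -1.604] [-0.029 -0.008  0.017] 20.627100826203556
[[-0.    -0.71   0.705]
 [ 0.002  0.705  0.71 ]
 [-1.     0.001  0.001]]
hole-TCP tool [46.964  0.091 -1.34 ]
```

View pics/w18.png

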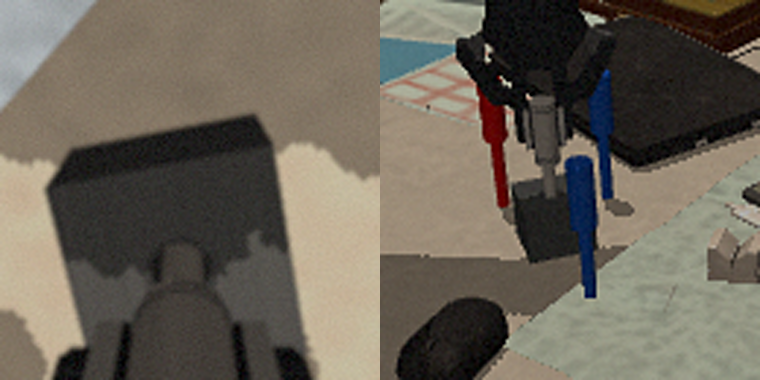

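>>> arm_command(
  rows=[
    {"dx":0.0003,"dy":0,"dz":0,"wx":0,"wy":0,"wz":0,"gripper":1},
    {"dx":0.0006,"dy":0,"dz":0,"wx":0,"wy":0,"wz":0,"gripper":1},
    {"dx":0.0009,"dy":0,"dz":0,"wx":0,"wy":0,"wz":0,"gripper":1},
    {"dx":0.0012,"dy":0,"dz":0,"wx":0,"wy":0,"wz":0,"gripper":1},
    {"dx":0.0015,"dy":0,"dz":0,"wx":0,"wy":0,"wz":0,"gripper":1},
    {"dx":0.0018,"dy":0,"dz":0,"wx":0,"wy":0,"wz":0,"gripper":1},
    {"dx":0.002,"dy":0,"dz":0,"wx":0,"wy":0,"wz":0,"gripper":1},
    {"dx":0.002,"dy":0,"dz":0,"wx":0,"wy":0,"wz":0,"gripper":1},
  ],
)

```text
clock: 23.25
position: [529.4, 117.9, 96.6]
ee_rot: [-0.272, 0.652, 0.272, 0.653]
contact_force: [-3.7, 0.5, 8.5]
gripper_width: 20.5
```

```bash
python3 st.py
```

```text
23.25 [529.377 117.869  96.593] [-3.669  0.495  8.507] [ 0.129  1.128 -0.002] 20.480207570899953
[[ 0.001 -0.71   0.704]
 [ 0.002  0.704  0.71 ]
 [-1.     0.     0.002]]
hole-TCP tool [46.59   0.344 -1.822]
```

>>> arm_command(
  rows=[
    {"dx":0,"dy":0,"dz":0,"wx":0,"wy":0,"wz":0,"gripper":0.4},
    {"dx":0,"dy":0,"dz":0,"wx":0,"wy":0,"wz":0,"gripper":0.2},
    {"dx":0,"dy":0,"dz":0,"wx":0,"wy":0,"wz":0,"gripper":-0.2},
    {"dx":0,"dy":0,"dz":0,"wx":0,"wy":0,"wz":0,"gripper":-0.2},
    {"dx":0,"dy":0,"dz":0,"wx":0,"wy":0,"wz":0,"gripper":-0.2},
    {"dx":0,"dy":0,"dz":0,"wx":0,"wy":0,"wz":0,"gripper":-0.2},
    {"dx":0,"dy":0,"dz":0,"wx":0,"wy":0,"wz":0,"gripper":-0.2},
    {"dx":0,"dy":0,"dz":0,"wx":0,"wy":0,"wz":0,"gripper":-0.2},
  ],
)

```text
clock: 24.05
position: [529.4, 117.9, 96.6]
ee_rot: [-0.272, 0.652, 0.272, 0.653]
contact_force: [-0.7, -0.7, -0.2]
gripper_width: 51.4
```

>>> arm_command(
  rows=[
    {"dx":-0.01,"dy":0,"dz":0,"wx":0,"wy":0,"wz":0,"gripper":-0.2},
    {"dx":-0.03,"dy":0,"dz":0,"wx":0,"wy":0,"wz":0,"gripper":-0.2},
    {"dx":-0.06,"dy":0,"dz":0,"wx":0,"wy":0,"wz":0,"gripper":-0.2},
    {"dx":-0.09,"dy":0,"dz":0,"wx":0,"wy":0,"wz":0,"gripper":-0.2},
    {"dx":-0.12,"dy":0,"dz":0,"wx":0,"wy":0,"wz":0,"gripper":-0.2},
    {"dx":-0.14,"dy":0,"dz":0,"wx":0,"wy":0,"wz":0,"gripper":-0.2},
    {"dx":-0.15,"dy":0,"dz":0,"wx":0,"wy":0,"wz":0,"gripper":-0.2},
    {"dx":-0.15,"dy":0,"dz":0,"wx":0,"wy":0,"wz":0,"gripper":-0.2},
  ],
)

```text
clock: 24.85
position: [529.8, 117.9, 248.3]
ee_rot: [-0.271, 0.651, 0.273, 0.655]
contact_force: [-0.6, -0.5, -1.0]
gripper_width: 51.4
```

```bash
python3 st.py w19; python3 - <<'E'
from bench import get_image
import cv2
cv2.imwrite("pics/s19.png",cv2.resize(get_image("scene")["img"][140:340,170:450,::-1],None,fx=2.8,fy=2.8,interpolation=3))
E
```

```text
24.85 [529.755 117.879 248.309] [-0.554 -0.528 -1.025] [ 0.003 -0.011  0.017] 51.38802283774417
[[ 0.004 -0.71   0.704]
 [ 0.003  0.704  0.71 ]
 [-1.    -0.001  0.005]]
hole-TCP tool [198.294   0.743  -3.071]
```

View pics/w19.png

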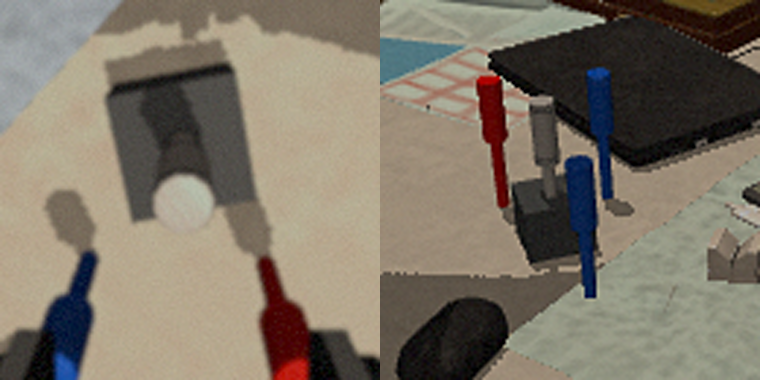

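View pics/s19.png

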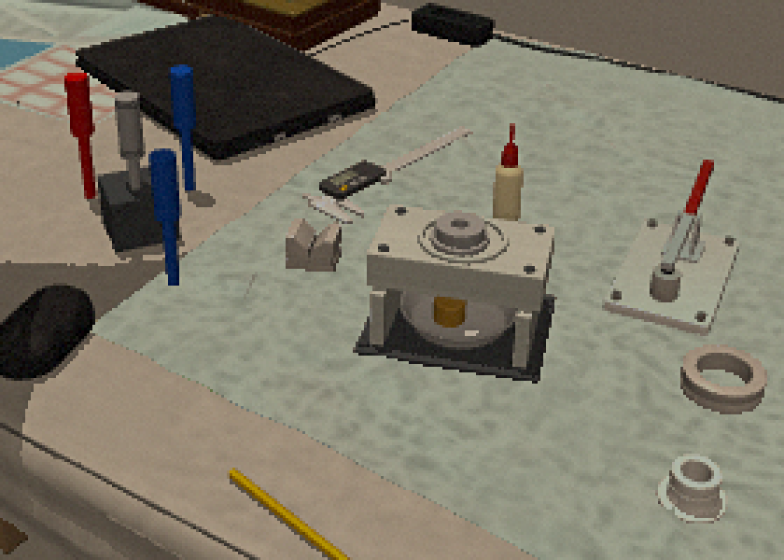

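The rod stands upright in its stand, with its top at (128, 97) in the crop, the same pixel as at the start. The brass plug is in the dish at (449, 310), and everything else looks unmoved. I'm handing the job in.

```bash
python3 -c "
from bench import arm
print(arm.job_done())"
```

```text
the job is handed in; nothing more can be done
None
```

The plug is in the dish and the rod is back upright in its stand. I handed the job in at about 25 s of the 69 s allowed; it reports no verdict.

- **Taking the rod:** I took the grey rod from the stand by its handle and left the red and blue look-alikes alone.
- **Finding the hole:** I located the bush hole with the wrist camera, relative to the rod's nose. The nose went in at the first try with no force noticed, so no searching by touch was needed.
- **Pushing the plug:** It slid at about 15 to 17 N downward, with up to about 6 N sideways, until it dropped. These forces were read only at the end of each move; the highest was well under the 40 N limit.
- **Returning the rod:** I set it on the floor of the stand's hole, released it and moved clear.

**Last checks:** In the final pictures the rod's top is at the same pixel as at the start. The tool height on the floor of the hole was also the same as when I first gripped it (96.6 mm). The brass plug is visible in the dish and the bystanders look unmoved. No check failed or disagreed, and the camera estimates of the fixture's centre agreed within about 2 to 3 mm.

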